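# Swing a column upright and stand it in its holder

## Robot

A 7-joint arm with a two-finger parallel gripper is mounted at the origin on a cart in front of the work surface, level with it; the furniture and walls round the work are solid. World frame = base frame: x ahead of the robot, y to its left, z up, the work surface at z = 0. Lengths are in m, angles in rad, forces in N, time in s.
With the tool pointing down it reaches from about 0.425 to 1.025 m from the base axis. Payload 3.6 kg.
Tool frame: the origin (TCP) lies on the centre line of the jaws, within the pads' length; the fingertips stand 8 mm ahead of it and the grasp point (between the pads) lies 11 mm behind it (finger_overhang is the distance from the TCP to the fingertips, in m); z points along the fingers, y is the line along which they close (so a half turn about z gives the same grasp; the last joint's range is limited). The gripper opens to 85 mm and grips with 20 to 120 N. Pads are 22 mm wide; open, the fingers measure 114 mm over their backs; the gripper's body (76 mm by 85 mm) begins 54 mm behind the grasp point. The pads swing forward as they close: fully open they stand 13 mm farther back than shut.
Start: joints at [1.238, 0.591, 0.048, 1.609, -0.033, 0.943, -0.034], TCP at [0.171, -0.704, 0.239] pointing down, gripper open.
Joint ranges: [-2.69, 2.69], [-0.47, 2.24], [-1.27, 1.36], [0.19, 2.51], [-1.53, 4.68], [0.08, 2.07], [-3.09, 3.09]. Speed limits (rad/s): [2.57, 2.57, 3.14, 3.14, 3.14, 3.14, 3.14].

## Interface

Orientations are given as a rotation vector (axis times angle).
In Python, from bench import get_state, camera, finish_job, look_for, landmark_of, finger_overhang gives the robot as it stands. The module is installed in compiled form; this text tells all that it offers.
- The arm moves only by the shell command python3 -m creep 'ROWS' [FORCE]. ROWS is JSON, a list of rows, each a list of 3 entries, a list of its own where there are three numbers: the opening, from 0 (shut) to 1 (fully open), then the shift along the tool's x, y, z in cm, then the turn, a rotation vector about the tool's x, y, z in degrees. In form: [[gripper, [tx, ty, tz], [ax, ay, az]], ...]. A call has 1 to 12 rows; each row shifts and turns the commanded pose from where the row before left it, along the tool's axes as they then stand; what a row does not reach is not made up. A row lasts 1/10 s, in which the tool goes at most 50 mm and 8.59 degrees, less where a joint would pass 70% of its speed; a pose out of reach is approached as far as the arm can. A call with a gripper value outside its range is refused whole. The fingers move at their own pace and stop on an object; FORCE is the grip in N (left out, the last holds). Time passes only in rows, so rows that do not move let the fingers close. It gives the time, the measured TCP pose, the force, the opening and the grip force at its end, in the units of the state.
- get_state(): the state, without advancing time (a new reading comes with each control period).
- camera(name): name is "side" or "top" or "wrist"; returns a dict with "img" (384x512x3 uint8, blue, green, red), "fx", "fy", "cx", "cy" (pixels), "pose" (4x4, takes a point from camera to world coordinates). Camera axes: x right, y up, looking along -z (the intrinsics and any distortion apply to the point x, -y, -z); pixel columns grow to the right and rows downward; lengths in m; the calibration is good to about 2 mm. A picture is of the moment at which its call begins. There is no depth.
- finish_job(): hands the job in; it is judged then, once.
Trained networks look in a picture, given as the dict that the camera call returned (one of the last four; its "shot" number tells which), for a name from the list of things; names that differ only in an ending like _2 or _b are one class to them, and where a whole thing is asked for, a point or a joint stands for the part that bears it (a point fixed in the world has none). Each returns a list of dicts, best first, with "score" (0 to 1); they miss things now and then, are a little off and sometimes report something else, mostly with a low value. They report only what shows in the picture. A call takes as long as a camera call. They do not tell look-alikes from the thing itself.
- look_for(picture, target): "box" ([centre column, centre row, width, height] in pixels, round what is visible of it).
- landmark_of(picture, target): "uv" ([column, row] in pixels: a listed point, or the origin of a listed thing).
The state is a dict: "time": time; "q": joint angles; "joint_velocities": joint speeds; "joint_torque": joint torques, N m; "tool_pos": TCP position; "tool_rot": TCP orientation; "contact_force": force on the tool from outside, world axes, zero at the start; "torque": the same for the moment, N m; "opening": opening from 0.0 (shut) to 1.0 (fully open); "gripper_force": force on a finger pad.
Only numpy, scipy, OpenCV 4.12 (cv2) and the standard library are available. Lean on these libraries where they do the work, as an engineer would, in place of code of your own. Each camera call takes 0.05 s, during which the arm holds its last target. There are 200 camera calls.

## Task

The steel column with the black collar lies level in its cradle. Grip it by the two pivot pins on its collar and lift it firmly, still roughly level, well clear of the cradle; then ease the grip so that it swings down about the pins and hangs with its foot below, tighten the grip again, and lower it foot first right down into the socket of the holder before letting go, so that it is left standing upright there. Leave the longer plain column where it lies.

Things in the scene. Friction and masses are not known exactly. Their poses are not given: they have to be found in the camera images.
- column: Steel tube, 200 mm long, 22 mm thick, 0.26 kg, with a black collar (24 mm wide) near its head, lying level in a fixed cradle. Two pivot pins, 8 mm thick, stick out of the collar's sides: grip their ends, 34 mm apart. Origin midway between the pins, 45 mm above the worktop at the start; x along the tube to the head end (30 mm off), y along the pins. A 20 mm square post stands under the collar.
- column_foot (a point): Tip of the white stub (8 mm thick) under the column's foot nut (24 mm in diameter), 170 mm from the pins at x = -170 mm in the column's frame. The column's centre of mass lies about 70 mm from the pins on this side: a grip of 60 N or more on the pins carries it level (sagging some 20 degrees); eased below about 10 N, it swings down to hang foot below; ease in steps of a few tenths of a mm, for with no grip it falls.
- holder: Fixed aluminium holder, 64 mm high: a 76 mm square base plate with one round upright socket in its middle. The mouth is 52 mm wide inside at the top and narrows over 22 mm to a well 27 mm wide; the well's floor is 11 mm above the worktop. The column fits loosely and may lean some 7 degrees in it. Origin on the worktop below the axis; z up.
- plain_column: A bystander: a longer, thinner plain steel column, 278 mm long and 19 mm wide over its end nuts, without a collar, lying on the worktop. Origin in the middle of its underside; y runs along it.
Things that resemble listed ones, but are neither listed nor needed, are in the scene too. What is shaped like the holder but red or yellow is not meant.

How it is judged:
On the way, in this order (a step that is already met when the one before it is completed fails the run):
1. the column is held with its pins at least 0.16 m up, still within 45 degrees of level (height (world z) of column above 0.16 m and angle between column's own x axis and vertical above 0.785 rad and contact force between column and the fingers above 1 N), for 0.1 s.
2. the column hangs in the fingers' grip, foot below, within 23 degrees of upright, touching neither holder nor worktop (angle between column's own x axis and vertical below 0.4 rad and height (world z) of column_foot above 0.02 m and contact force between column and the fingers above 5 N and contact force between column and holder below 0.1 N), for 0.2 s.
3. its foot is down in the socket while the fingers still hold it (horizontal distance between column_foot and holder below 0.015 m and height (world z) of column_foot below 0.025 m and contact force between column and the fingers above 1 N), for 0.05 s.
At the end, for the whole second after the job is handed in: The column stands upright (within 12 degrees) with its foot in the holder's well (within 12 mm of the axis, less than 20 mm above the worktop), at rest (slower than 0.05 m/s); the plain column is within 30 mm of where it lay (horizontal distance between column_foot and holder below 0.012 m and height (world z) of column_foot below 0.02 m and angle between column's own x axis and vertical below 0.21 rad and linear speed of column below 0.05 m/s and distance of plain_column from where it was at the start of the episode below 0.03 m); the robot touches nothing.
It fails at once if the longer plain column is shifted more than 30 mm (distance of plain_column from where it was at the start of the episode above 0.03 m).
It also fails if it takes over 48 s, if anything falls off the work surface, if the arm or the gripper's body presses on something with over 40 N, if the wrist force passes 120 N, or if a joint passes its speed limit or range.

## Working session

There is one attempt and no reset: what is moved stays moved. The work goes in short steps, Python scripts to look and compute and a shell command to move; the robot and the scene stay as the last step left them, time stands still between calls to the robot, and variables do not carry over. Pictures are saved under pics/ and viewed, at most 10 in all, crops included, and the job is handed in when it is done.

```bash
mkdir -p pics; cat > h.py <<'E'
from bench import *
import numpy as np, cv2
from scipy.spatial.transform import Rotation as R
def ray(p,uv):
    d=np.array([(uv[0]-p['cx'])/p['fx'],-(uv[1]-p['cy'])/p['fy'],-1.]);T=np.array(p['pose']);return T[:3,3],T[:3,:3]@d
def atz(p,uv,z):
    o,d=ray(p,uv);return o+d*(z-o[2])/d[2]
def proj(p,X):
    T=np.array(p['pose']);c=T[:3,:3].T@(np.array(X)-T[:3,3]);return [p['cx']+p['fx']*c[0]/-c[2],p['cy']-p['fy']*c[1]/-c[2]]
def tri(obs):
    A=np.zeros((3,3));b=np.zeros(3)
    for p,uv in obs:
        o,d=ray(p,uv);d=d/np.linalg.norm(d);M=np.eye(3)-np.outer(d,d);A+=M;b+=M@o
    return np.linalg.solve(A,b)
E
python3 - <<'E'
from h import *
np.set_printoptions(precision=3,suppress=True)
s=get_state();print(s['time'],s['tool_pos'],s['tool_rot'],R.from_rotvec(s['tool_rot']).as_matrix(),finger_overhang)
ps={}
for n in ['top','side']:
    p=camera(n);cv2.imwrite(f'pics/{n}.png',p['img']);ps[n]=p
    print(n,[k for k in p],p['pose'],p['fx'])
    for t,z in [('column',.045),('column_foot',.045),('holder',0),('plain_column',0)]:
        print(t,[(np.round(l['uv']),round(l['score'],2),atz(p,l['uv'],z)) for l in landmark_of(p,t)][:4])
E
```

```text
0.0 [ 0.171 -0.704  0.238] [-3.117 -0.374  0.001] [[ 0.972  0.237 -0.001]
 [ 0.237 -0.972  0.002]
 [-0.    -0.002 -1.   ]] 0.008
top ['img', 'fx', 'fy', 'cx', 'cy', 'pose', 'shot'] [[ 0.007  0.991 -0.137  0.426]
 [-1.     0.006 -0.003  0.194]
 [-0.002  0.137  0.991  1.032]
 [ 0.     0.     0.     1.   ]] 386.40071322610913
column [(array([318., 205.]), 0.61, array([0.532, 0.035, 0.045]))]
column_foot [(array([336., 272.]), 0.74, array([ 0.362, -0.007,  0.045])), (array([317., 205.]), 0.65, array([0.532, 0.037, 0.045]))]
holder [(array([231., 253.]), 0.91, array([0.407, 0.26 , 0.   ])), (array([166., 135.]), 0.88, array([ 0.729,  0.444, -0.   ])), (array([253., 204.]), 0.85, array([0.539, 0.203, 0.   ]))]
plain_column [(array([152., 167.]), 0.92, array([0.639, 0.478, 0.   ]))]
side ['img', 'fx', 'fy', 'cx', 'cy', 'pose', 'shot'] [[-0.907  0.283 -0.313  0.236]
 [-0.422 -0.604  0.676  0.889]
 [ 0.002  0.745  0.667  0.75 ]
 [ 0.     0.     0.     1.   ]] 347.16153600562586
column [(array([286., 174.]), 0.67, array([0.52 , 0.027, 0.045]))]
column_foot [(array([337., 184.]), 0.89, array([0.355, 0.004, 0.045]))]
holder [(array([160., 250.]), 0.87, array([0.734, 0.437, 0.   ])), (array([292., 243.]), 0.76, array([0.411, 0.259, 0.   ])), (array([257., 213.]), 0.67, array([0.549, 0.189, 0.   ]))]
plain_column [(array([176., 274.]), 0.73, array([ 0.645,  0.485, -0.   ]))]
```

View pics/top.png

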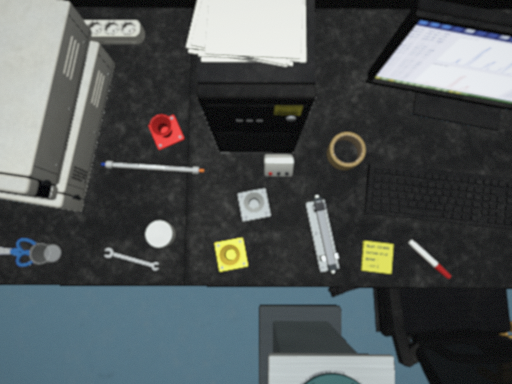

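View pics/side.png

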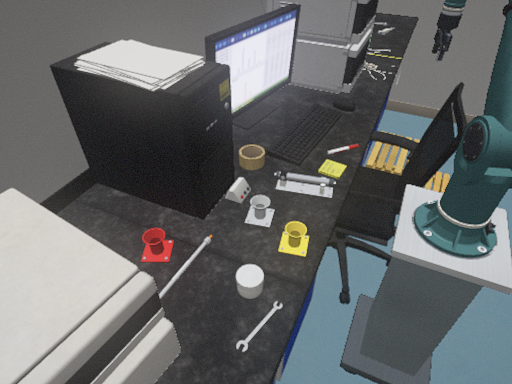

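Top view: the column lies in its cradle at about (322,235), with the collar end up at (318,203) and the foot at (332,270). The grey holder is at (254,204), and there are two others: yellow (231,254) and red (166,131). The plain column is at (153,167).
Look-alikes for the column are the plain column (153,167), the red pen (430,258) and the wrench (130,259). For the holder they are the yellow and red ones, the white cup (159,234) and the tape roll (347,150). I choose the collared tube at (322,235) and the grey holder at (254,204), and check both in a close crop.

```bash
python3 - <<'E'
from h import *
a=cv2.imread('pics/top.png')[180:285,220:360];b=cv2.imread('pics/side.png')[140:265,230:400]
cv2.imwrite('pics/crop.png',np.hstack([cv2.resize(a,None,fx=400/105*.75,fy=400/105*.75,interpolation=2)[:300],cv2.resize(b,(340,300)[:2] if 0 else (390,300),interpolation=2)]))
E
```

```text
(no output)
```

View pics/crop.png

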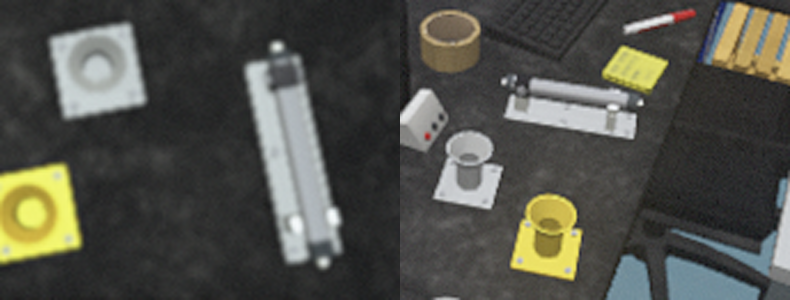

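The crop confirms it: the tube with the black collar has its collar at top px (320,205), a head stub at (317,196) and its foot at (333,272). The grey holder is at about (254,204). Next I check the chair's height and plan the path.

```bash
python3 - <<'E'
from h import *
np.set_printoptions(precision=3,suppress=True)
p=camera('side')
o,d=ray(p,[460,88])
for y in (-.1,-.15,-.2,-.3,-.4,-.5): print('chairback',o+d*(y-o[1])/d[1])
q=camera('top')
print('col tri',tri([(q,[319,205]),(p,[286,174])]),'foot',tri([(q,[332.7,271.7]),(p,[337,184])]))
print('pins',atz(q,[320,205],.045),'foot',atz(q,[332.7,271.7],.045),'head',atz(q,[316.6,196],.045))
E
python3 -m creep '[[1,[0,0,-4],[0,0,0]],[1,[0,0,-5],[0,0,0]],[1,[0,0,-5],[0,0,0]],[1,[0,0,-5],[0,0,0]],[1,[0,0,-2],[0,0,0]],[1,[0,0,0],[0,0,0]]]'
```

```text
chairback [ 0.116 -0.1    0.368]
chairback [ 0.11  -0.15   0.349]
chairback [ 0.104 -0.2    0.329]
chairback [ 0.092 -0.3    0.291]
chairback [ 0.08  -0.4    0.252]
chairback [ 0.067 -0.5    0.213]
col tri [0.525 0.031 0.048] foot [ 0.36  -0.001  0.038]
pins [0.532 0.03  0.045] foot [0.364 0.001 0.045] head [0.555 0.038 0.045]
time: 1.2
tool_pos: [0.1718, -0.7062, 0.4549]
tool_rot: [3.11, 0.373, 0.002]
contact_force: [-0.2, -0.4, -0.5]
opening: 1.001
gripper_force: 0.0
```

```bash
python3 -m creep '[[1,[4.1,-2.3,0],[0,0,0]],[1,[4.1,-2.3,0],[0,0,0]],[1,[4.1,-2.3,0],[0,0,0]],[1,[4.1,-2.3,0],[0,0,0]],[1,[4.1,-2.3,0],[0,0,0]],[1,[4.1,-2.3,0],[0,0,0]],[1,[4.1,-2.3,0],[0,0,0]],[1,[4.1,-2.3,0],[0,0,0]],[1,[0,0,0],[0,0,0]]]'; python3 -m creep '[[1,[1.9,-4.5,0],[0,0,0]],[1,[1.9,-4.5,0],[0,0,0]],[1,[1.9,-4.5,0],[0,0,0]],[1,[1.9,-4.5,0],[0,0,0]],[1,[1.9,-4.5,0],[0,0,0]],[1,[1.9,-4.5,0],[0,0,0]],[1,[1.9,-4.5,0],[0,0,0]],[1,[1.9,-4.5,0],[0,0,0]],[1,[1.9,-4.5,0],[0,0,0]],[1,[0,0,5],[0,0,0]],[1,[0,0,5],[0,0,0]],[1,[0,0,0],[0,0,0]]]'
python3 - <<'E'
from h import *
np.set_printoptions(precision=3,suppress=True)
s=get_state();print(s['tool_pos'],s['tool_rot'])
p=camera('wrist');cv2.imwrite('pics/w1.png',p['img']);print(p['pose'],p['fx'])
for t,z in [('column',.045),('column_foot',.045),('holder',0)]:
        print(t,[(np.round(l['uv']),round(l['score'],2),atz(p,l['uv'],z)) for l in landmark_of(p,t)][:4])
E
```

```text
time: 2.1
tool_pos: [0.4537, -0.4395, 0.4473]
tool_rot: [-3.11, -0.396, -0.005]
contact_force: [-0.3, -0.2, -0.7]
opening: 0.996
gripper_force: 0.0
time: 3.3
tool_pos: [0.5104, -0.0146, 0.3417]
tool_rot: [-3.117, -0.376, 0.028]
contact_force: [0.0, 0.3, -0.1]
opening: 1.001
gripper_force: 0.0
[ 0.51  -0.015  0.342] [-3.117 -0.376  0.028]
[[ 0.238  0.927  0.289  0.581]
 [-0.971  0.229  0.067  0.003]
 [-0.004 -0.297  0.955  0.474]
 [ 0.     0.     0.     1.   ]] 276.00519475563465
column [(array([227., 141.]), 0.93, array([0.523, 0.033, 0.045]))]
column_foot [(array([223., 242.]), 0.61, array([0.352, 0.004, 0.045]))]
holder [(array([131., 106.]), 0.88, array([0.535, 0.201, 0.   ]))]
```

View pics/w1.png

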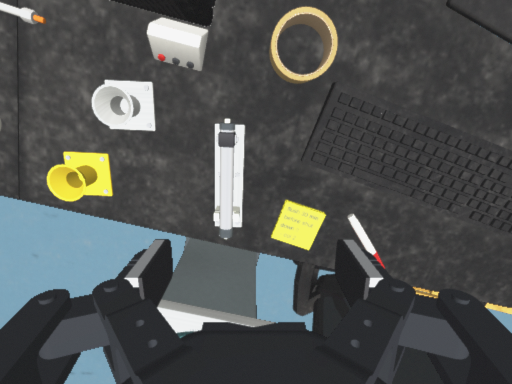

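The wrist view shows the collar at (227,139), the foot tip at (226,240) and the grey holder at (131,106). The column's yaw is about 9.7°, so I turn the tool +4°, centre it and descend partway.

```bash
python3 -m creep '[[1,[1.2,-2.2,0],[0,0,2]],[1,[1.2,-2.2,0],[0,0,2]],[1,[0,0,4],[0,0,0]],[1,[0,0,4],[0,0,0]],[1,[0,0,4],[0,0,0]],[1,[0,0,4],[0,0,0]],[1,[0,0,2],[0,0,0]],[1,[0,0,0],[0,0,0]],[1,[0,0,0],[0,0,0]]]'
python3 - <<'E'
from h import *
np.set_printoptions(precision=3,suppress=True)
s=get_state();print(s['tool_pos'],s['tool_rot'],R.from_rotvec(s['tool_rot']).as_matrix())
p=camera('wrist');cv2.imwrite('pics/w2.png',p['img']);print(p['pose'],p['fx'])
for t,z in [('column',.045),('column_foot',.045),('holder',0)]:
        print(t,[(np.round(l['uv']),round(l['score'],2),atz(p,l['uv'],z)) for l in landmark_of(p,t)][:4])
E
```

```text
time: 4.4
tool_pos: [0.5331, 0.0342, 0.1712]
tool_rot: [-3.13, -0.264, -0.006]
contact_force: [0.9, -0.1, -0.1]
opening: 1.001
gripper_force: 0.0
[0.533 0.034 0.171] [-3.13  -0.264 -0.006] [[ 0.986  0.167  0.004]
 [ 0.167 -0.986  0.   ]
 [ 0.004  0.    -1.   ]]
[[ 0.168  0.948  0.272  0.602]
 [-0.986  0.161  0.047  0.047]
 [ 0.    -0.276  0.961  0.305]
 [ 0.     0.     0.     1.   ]] 276.00519475563465
column [(array([255., 195.]), 0.87, array([0.527, 0.033, 0.045]))]
column_foot [(array([255., 337.]), 0.73, array([0.358, 0.003, 0.045])), (array([256., 193.]), 0.32, array([0.529, 0.032, 0.045]))]
holder [(array([105., 152.]), 0.82, array([0.535, 0.202, 0.   ])), (array([ 55., 247.]), 0.82, array([0.408, 0.259, 0.   ]))]
```

View pics/w2.png

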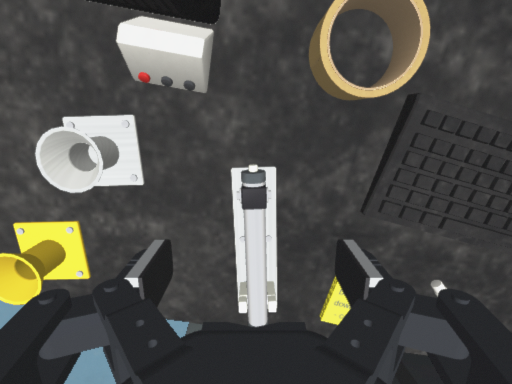

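```bash
python3 - <<'E'
from h import *
c=cv2.imread('pics/w2.png')[155:225,215:295];cv2.imwrite('pics/c2.png',cv2.resize(c,(640,560),interpolation=cv2.INTER_CUBIC))
E
```

```text
(no output)
```

View pics/c2.png

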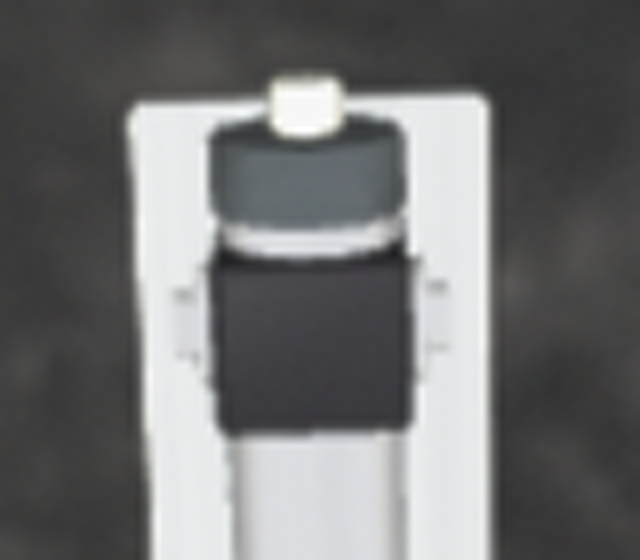

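The close crop shows the pins at (238,195.6) and (269.8,194.4), midpoint (0.527, 0.034). I go down and grip.

```bash
python3 -m creep '[[1,[-0.6,0,3],[0,0,0]],[1,[0,0,3],[0,0,0]],[1,[0,0,3],[0,0,0]],[1,[0,0,2.5],[0,0,0]],[1,[0,0,1.5],[0,0,0]],[1,[0,0,0.8],[0,0,0]],[1,[0,0,0],[0,0,0]],[1,[0,0,0],[0,0,0]]]' 
python3 - <<'E'
from h import *
s=get_state();print(s['tool_pos'])
p=camera('wrist');c=p['img'];cv2.imwrite('pics/w3.png',c)
E
```

```text
time: 5.4
tool_pos: [0.5257, 0.0332, 0.0322]
tool_rot: [-3.13, -0.265, -0.003]
contact_force: [-0.2, 1.0, -0.5]
opening: 0.999
gripper_force: 0.0
[0.52570895 0.0332173  0.03218214]
```

View pics/w3.png

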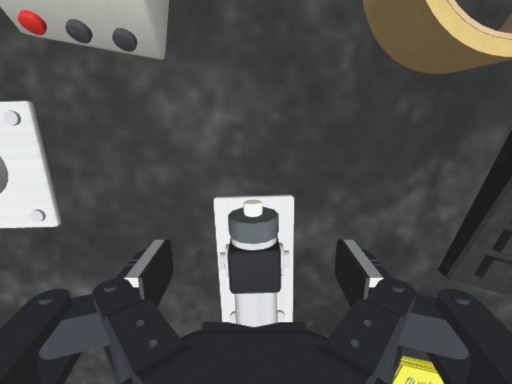

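The pins at (224,262) and (287,260) sit centred between the pads. Closing.

```bash
python3 -m creep '[[0.6,[0,0,0],[0,0,0]],[0.5,[0,0,0],[0,0,0]],[0.3,[0,0,0],[0,0,0]],[0.3,[0,0,0],[0,0,0]],[0.3,[0,0,0],[0,0,0]],[0.3,[0,0,0],[0,0,0]],[0.3,[0,0,0],[0,0,0]],[0.3,[0,0,0],[0,0,0]]]' 90
```

```text
time: 6.25
tool_pos: [0.525, 0.033, 0.0321]
tool_rot: [3.13, 0.265, 0.001]
contact_force: [-1.6, 0.8, 6.4]
opening: 0.349
gripper_force: 88.2
```

```bash
python3 -m creep '[[0.3,[0,0,-0.5],[0,0,0]],[0.3,[0,0,-1.5],[0,0,0]],[0.3,[0,0,-2],[0,0,0]],[0.3,[0,0,-2.5],[0,0,0]],[0.3,[0,0,-2.5],[0,0,0]],[0.3,[0,0,-2.5],[0,0,0]],[0.3,[0,0,-2.5],[0,0,0]],[0.3,[0,0,-2.5],[0,0,0]],[0.3,[0,0,-2.5],[0,0,0]],[0.3,[0,0,-2],[0,0,0]],[0.3,[0,0,-1],[0,0,0]],[0.3,[0,0,0],[0,0,0]]]' 
python3 - <<'E'
from h import *
p=camera('wrist');cv2.imwrite('pics/w4.png',p['img'])
q=camera('side');cv2.imwrite('pics/s4.png',q['img'])
cv2.imwrite('pics/v4.png',np.hstack([cv2.resize(p['img'],(400,300)),cv2.resize(q['img'],(400,300))]))
for x in(p,q):print([(l['uv'],l['score']) for t in('column','column_foot') for l in landmark_of(x,t)])
E
```

```text
time: 7.45
tool_pos: [0.5253, 0.0331, 0.2523]
tool_rot: [3.13, 0.265, 0.004]
contact_force: [0.3, -0.5, -2.2]
opening: 0.346
gripper_force: 89.0
[([253.6, 255.8], 0.6)]
[([288.3, 113.6], 0.9), ([257.0, 211.5], 0.46), ([344.8, 138.6], 0.88)]
```

View pics/v4.png

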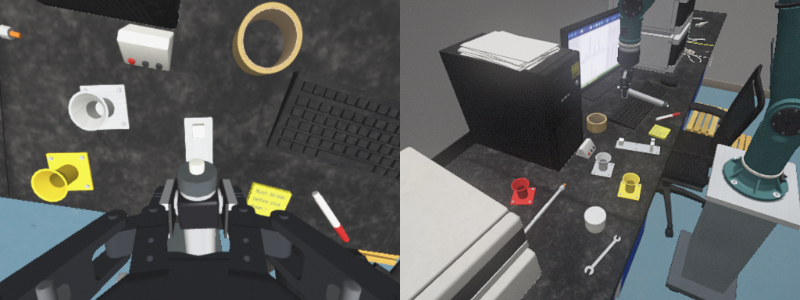

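The column is held clear of the cradle, sagging slightly, with the foot at side (345,139). Now I ease the grip in small steps.

```bash
cat > foot.py <<'E'
from h import *
q=camera('side');print([(np.round(l['uv']),round(l['score'],2)) for l in landmark_of(q,'column_foot')][:2])
E
python3 -m creep '[[0.33,[0,0,0],[0,0,0]],[0.34,[0,0,0],[0,0,0]],[0.343,[0,0,0],[0,0,0]],[0.343,[0,0,0],[0,0,0]]]' 20; python3 foot.py;python3 -m creep '[[0.346,[0,0,0],[0,0,0]],[0.346,[0,0,0],[0,0,0]]]'; python3 foot.py
```

```text
time: 8.15
tool_pos: [0.5248, 0.0331, 0.2512]
tool_rot: [-3.13, -0.265, 0.0]
contact_force: [0.6, -0.3, -2.2]
opening: 0.35
gripper_force: 89.0
[(array([345., 135.]), 0.71)]
time: 8.45
tool_pos: [0.5248, 0.033, 0.2513]
tool_rot: [3.13, 0.265, 0.0]
contact_force: [0.3, -0.5, -3.0]
opening: 0.348
gripper_force: 88.0
[(array([347., 138.]), 0.96)]
```

```bash
for i in 1; do python3 -m creep '[[0.350,[0,0,0],[0,0,0]],[0.350,[0,0,0],[0,0,0]]]' 20|tail -2; python3 foot.py; done; python3 -m creep '[[0.354,[0,0,0],[0,0,0]],[0.354,[0,0,0],[0,0,0]]]' |tail -2; python3 foot.py
```

```text
opening: 0.354
gripper_force: 81.3
[(array([344., 136.]), 0.9)]
opening: 0.356
gripper_force: 74.6
[(array([343., 137.]), 0.79)]
```

```bash
python3 -m creep '[[0.358,[0,0,0],[0,0,0]],[0.358,[0,0,0],[0,0,0]]]' |tail -2;  python3 -m creep '[[0.362,[0,0,0],[0,0,0]],[0.362,[0,0,0],[0,0,0]]]' |tail -2; python3 -m creep '[[0.366,[0,0,0],[0,0,0]],[0.366,[0,0,0],[0,0,0]]]' |tail -2; python3 foot.py
```

```text
opening: 0.365
gripper_force: 67.8
opening: 0.365
gripper_force: 61.1
opening: 0.368
gripper_force: 54.3
[(array([343., 138.]), 0.95)]
```

```bash
python3 -m creep '[[0.371,[0,0,0],[0,0,0]],[0.376,[0,0,0],[0,0,0]],[0.380,[0,0,0],[0,0,0]],[0.380,[0,0,0],[0,0,0]]]' |tail -2; python3 foot.py; python3 -m creep '[[0.384,[0,0,0],[0,0,0]],[0.386,[0,0,0],[0,0,0]],[0.386,[0,0,0],[0,0,0]]]' |tail -2; python3 foot.py;  python3 -m creep '[[0.389,[0,0,0],[0,0,0]],[0.389,[0,0,0],[0,0,0]],[0.389,[0,0,0],[0,0,0]]]' |tail -2; python3 foot.py
```

```text
opening: 0.382
gripper_force: 29.7
[(array([328., 151.]), 0.96)]
opening: 0.387
gripper_force: 17.2
[(array([296., 164.]), 0.72)]
opening: 0.387
gripper_force: 12.7
[(array([295., 163.]), 0.84)]
```

```bash
cat > ang.py <<'E'
from h import *
q=camera('side');s=get_state();M=R.from_rotvec(s['tool_rot']).as_matrix();pin=s['tool_pos']-.011*M[:,2]
L=[l['uv'] for l in landmark_of(q,'column_foot')][:1]
for uv in L:
    a=np.radians(np.arange(-40,100));e=[np.linalg.norm(np.array(proj(q,pin+.17*(np.cos(t)*np.array([0,0,-1])-np.sin(t)*M[:,0])))-uv) for t in a]
    i=np.argmin(e);print('tilt from vertical',np.degrees(a[i]),e[i],uv,pin,s['gripper_force'])
E
python3 ang.py; python3 -m creep '[[0.391,[0,0,0],[0,0,0]],[0.391,[0,0,0],[0,0,0]],[0.391,[0,0,0],[0,0,0]]]' |tail -2; python3 ang.py
```

```text
tilt from vertical 14.999999999999998 0.8754758913741714 [298.4, 164.7] [0.52471258 0.03306262 0.2622576 ] 12.751245349645615
opening: 0.394
gripper_force: 10.0
tilt from vertical 10.0 0.45166887903897707 [294.3, 164.3] [0.52479776 0.03306216 0.26229199] 10.030220299959183
```

```bash
python3 -m creep '[[0.393,[0,0,0],[0,0,0]],[0.393,[0,0,0],[0,0,0]],[0.393,[0,0,0],[0,0,0]]]' |tail -2; python3 ang.py; python3 -m creep '[[0.392,[0,0,0],[0,0,0]],[0.385,[0,0,0],[0,0,0]],[0.37,[0,0,0],[0,0,0]],[0.355,[0,0,0],[0,0,0]],[0.355,[0,0,0],[0,0,0]]]' 80;python3 ang.py
python3 - <<'E'
from h import *
for n in('top','wrist'):
    p=camera(n)
    print(n,[(np.round(l['uv']),atz(p,l['uv'],0),l['score']) for l in landmark_of(p,'holder')])
    print(n,[(np.round(l['uv']),tri([(p,l['uv'])]) if 0 else atz(p,l['uv'],.095)) for l in landmark_of(p,'column_foot')])
E
```

```text
opening: 0.394
gripper_force: 7.6
tilt from vertical 6.000000000000001 1.6219425357553536 [290.3, 165.4] [0.524858   0.03309795 0.26229438] 7.555761784315109
time: 12.55
tool_pos: [0.5249, 0.0331, 0.2513]
tool_rot: [3.13, 0.265, 0.0]
contact_force: [-0.6, -0.4, -3.4]
opening: 0.368
gripper_force: 51.7
tilt from vertical 6.000000000000001 1.4259909452147657 [290.7, 162.4] [0.52483752 0.03307618 0.26230096] 51.69911205768585
top [(array([255., 204.]), array([0.53905236, 0.19657404, 0.        ]), 0.93), (array([167., 130.]), array([0.74058009, 0.44132949, 0.        ]), 0.93), (array([229., 257.]), array([0.39755601, 0.2636423 , 0.        ]), 0.79), (array([336., 194.]), array([ 0.56703259, -0.0201676 ,  0.        ]), 0.19)]
top [(array([326., 214.]), array([0.50410528, 0.02272354, 0.095     ]))]
wrist [(array([134., 137.]), array([0.53564728, 0.20167743, 0.        ]), 0.86), (array([ 89., 219.]), array([0.40304534, 0.26207588, 0.        ]), 0.8), (array([255., 258.]), array([0.3801474 , 0.00694998, 0.        ]), 0.67)]
wrist [(array([254., 199.]), array([0.50433888, 0.03051564, 0.095     ]))]
```

```bash
python3 - <<'E'
from h import *
out=[]
for n,(u,v),f in(('wrist',(125,130),5),('side',(257,210),5)):
    p=camera(n);im=p['img'][int(v-35):int(v+35),int(u-38):int(u+38)];im=cv2.resize(im,None,fx=f,fy=f,interpolation=2)
    t=np.linspace(0,6.283,40)
    for r,z,c in((.026,.064,(0,0,255)),(.0135,.042,(0,255,0))):
        P=[(np.array(proj(p,[.535+r*np.cos(a),.2015+r*np.sin(a),z]))-[int(u-38),int(v-35)]+.5)*f for a in t]
        cv2.polylines(im,[np.int32(P)],1,c,1)
    out.append(im)
cv2.imwrite('pics/h.png',np.hstack(out))
E
```

```text
(no output)
```

View pics/h.png

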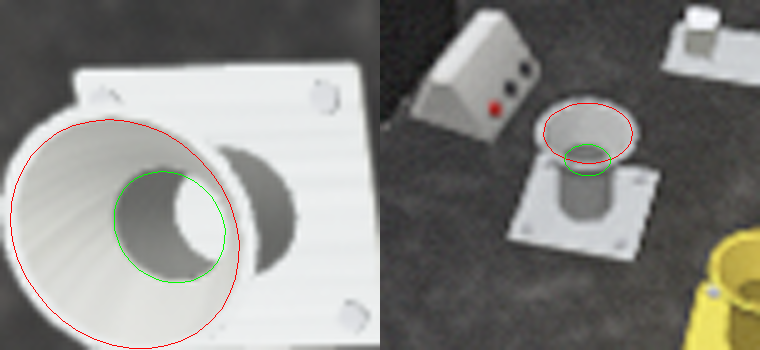

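The rings for (0.535, 0.2015) match the mouth and well in both views. I move over the holder and pitch +6.5° to straighten the column.

```bash
python3 -m creep '[[0.34,[0.4,-1.6,0],[0,0,0]],[0.34,[0.8,-3.3,0],[0,0,0]],[0.34,[0.8,-3.3,0],[0,0,0]],[0.34,[0.8,-3.3,0],[0,0,0]],[0.34,[0.8,-3.3,0],[0,0,0]],[0.34,[0.35,-1.6,0],[0,0,0]],[0.34,[0,0,0],[0,3.3,0]],[0.34,[0,0,0],[0,3.2,0]],[0.34,[0,0,0],[0,0,0]],[0.34,[0,0,0],[0,0,0]],[0.34,[0,0,0],[0,0,0]]]' 80
cat > f2.py <<'E'
from h import *
np.set_printoptions(precision=4,suppress=True)
s=get_state();M=R.from_rotvec(s['tool_rot']).as_matrix();pin=s['tool_pos']-.011*M[:,2];print('pin',pin,M[:,2])
obs=[]
for n in('top','side','wrist'):
    p=camera(n);L=landmark_of(p,'column_foot')[:1]
    for l in L: obs.append((p,l['uv']));print(n,l['uv'],l['score'],atz(p,l['uv'],pin[2]-.17))
if len(obs)>1:print(tri(obs))
E
python3 f2.py
```

```text
time: 14.15
tool_pos: [0.5369, 0.2009, 0.2514]
tool_rot: [-3.116, -0.262, -0.177]
contact_force: [0.2, -0.7, -2.2]
opening: 0.356
gripper_force: 70.3
pin [0.5357 0.2006 0.2624] [ 0.1115  0.0188 -0.9936]
side [261.6, 195.4] 0.86 [0.5286 0.2064 0.0924]
wrist [255.9, 203.8] 0.6 [0.5284 0.1983 0.0924]
[0.5293 0.1993 0.0871]
```

```bash
python3 -m creep '[[0.34,[0,-0.1,0],[0,2,0]],[0.34,[0,0,0],[0,0,0]],[0.34,[-0.15,0,1],[0,0,0]],[0.34,[-0.15,0,1],[0,0,0]],[0.34,[-0.15,0,1],[0,0,0]],[0.34,[-0.08,0,0.5],[0,0,0]],[0.34,[0,0,0],[0,0,0]],[0.34,[0,0,0],[0,0,0]]]'; python3 f2.py
```

```text
time: 15.25
tool_pos: [0.536, 0.2024, 0.2157]
tool_rot: [-3.109, -0.264, -0.231]
contact_force: [-1.0, 0.3, -2.0]
opening: 0.357
gripper_force: 70.3
pin [0.5344 0.2022 0.2265] [ 0.1454  0.0248 -0.9891]
side [260.2, 201.1] 0.65 [0.5379 0.1942 0.0565]
wrist [254.6, 206.1] 0.84 [0.5307 0.2016 0.0565]
[0.5332 0.2024 0.0655]
```

```bash
python3 -m creep '[[0.34,[-0.05,0,0.5],[0,0,0]],[0.34,[-0.05,0,0.5],[0,0,0]],[0.34,[-0.05,0,0.5],[0,0,0]],[0.34,[-0.05,0,0.5],[0,0,0]],[0.34,[-0.05,0,0.5],[0,0,0]],[0.34,[0,0,0],[0,0,0]]]'; python3 -m creep '[[0.34,[-0.07,0,0.5],[0,0,0]],[0.34,[-0.07,0,0.5],[0,0,0]],[0.34,[0,0,0],[0,0,0]]]'
```

```text
time: 16.15
tool_pos: [0.5375, 0.2032, 0.1906]
tool_rot: [-3.109, -0.264, -0.232]
contact_force: [-0.8, 0.8, -2.3]
opening: 0.357
gripper_force: 70.5
time: 16.45
tool_pos: [0.5364, 0.2024, 0.1796]
tool_rot: [-3.11, -0.264, -0.228]
contact_force: [0.1, 0.4, -2.7]
opening: 0.361
gripper_force: 70.5
```

```bash
python3 -m creep '[[0.34,[-0.04,0,0.3],[0,0,0]],[0.34,[-0.04,0,0.3],[0,0,0]],[0.34,[0,0,0],[0,0,0]],[0.34,[0,0,0],[0,0,0]]]'; python3 -m creep '[[0.34,[-0.03,0,0.2],[0,0,0]],[0.34,[0,0,0],[0,0,0]],[0.34,[0,0,0],[0,0,0]]]'
```

```text
time: 16.85
tool_pos: [0.5371, 0.2025, 0.1744]
tool_rot: [-3.11, -0.263, -0.23]
contact_force: [-0.2, 1.0, -3.3]
opening: 0.359
gripper_force: 70.6
time: 17.15
tool_pos: [0.5372, 0.2025, 0.1726]
tool_rot: [-3.109, -0.263, -0.231]
contact_force: [0.3, 1.5, -3.0]
opening: 0.356
gripper_force: 70.6
```

```bash
python3 -m creep '[[0.34,[-0.02,0,0.15],[0,0,0]],[0.34,[0,0,0],[0,0,0]],[0.34,[0,0,0],[0,0,0]]]'; python3 -m creep '[[0.34,[-0.02,0,0.15],[0,0,0]],[0.34,[0,0,0],[0,0,0]],[0.34,[0,0,0],[0,0,0]]]'; python3 f2.py
```

```text
time: 17.45
tool_pos: [0.5373, 0.2026, 0.1711]
tool_rot: [-3.109, -0.263, -0.231]
contact_force: [0.2, 1.3, -2.7]
opening: 0.355
gripper_force: 70.6
time: 17.75
tool_pos: [0.5373, 0.2026, 0.1695]
tool_rot: [-3.109, -0.263, -0.231]
contact_force: [-1.0, 0.6, -2.0]
opening: 0.356
gripper_force: 70.6
pin [0.5357 0.2023 0.1804] [ 0.1455  0.0248 -0.9891]
side [263.9, 215.9] 0.55 [0.5208 0.2034 0.0104]
wrist [252.6, 205.9] 0.57 [0.5315 0.2038 0.0104]
[0.5266 0.2012 0.0046]
```

```bash
python3 -m creep '[[0.34,[-0.02,0,0.15],[0,0,0]],[0.34,[0,0,0],[0,0,0]],[0.34,[0,0,0],[0,0,0]]]'|grep -E "pos|contact"; python3 -m creep '[[0.34,[-0.02,0,0.15],[0,0,0]],[0.34,[0,0,0],[0,0,0]],[0.34,[0,0,0],[0,0,0]]]'|grep -E "pos|contact"
```

```text
tool_pos: [0.5378, 0.2028, 0.1684]
contact_force: [0.4, 0.4, 0.1]
tool_pos: [0.5392, 0.2035, 0.168]
contact_force: [0.2, 1.0, 6.0]
```

The foot is on the well floor (contact force +6 N). Easing open, then retreating upward.

```bash
python3 -m creep '[[0.37,[0,0,0],[0,0,0]],[0.385,[0,0,0],[0,0,0]],[0.395,[0,0,0],[0,0,0]],[0.40,[0,0,0],[0,0,0]],[0.42,[0,0,0],[0,0,0]],[0.5,[0,0,0],[0,0,0]],[0.7,[0,0,0],[0,0,0]],[0.9,[0,0,0],[0,0,0]],[0.9,[0,0,0],[0,0,0]],[0.9,[0,0,0],[0,0,0]]]'; python3 -m creep '[[0.9,[0.15,0,-1],[0,0,0]],[0.9,[0.3,0,-2],[0,0,0]],[0.9,[0.45,0,-3],[0,0,0]],[0.9,[0.6,0,-4],[0,0,0]],[0.9,[0.6,0,-4],[0,0,0]],[0.9,[0,0,0],[0,0,0]],[0.9,[0,0,0],[0,0,0]],[0.9,[0,0,0],[0,0,0]]]'
python3 - <<'E'
from h import *
np.set_printoptions(precision=4,suppress=True)
o=[];ims=[]
for n,c in(('side',(257,190)),('wrist',(256,190))):
    p=camera(n);o+=[(p,l['uv']) for l in landmark_of(p,'column')[:1]];u,v=c;ims.append(cv2.resize(p['img'][v-75:v+75,u-75:u+75],(400,400),interpolation=2))
    if n=='wrist':print([atz(p,l['uv'],.181) for l in landmark_of(p,'column')[:2]])
    print(n,[(l['uv']) for l in landmark_of(p,'column')[:2]])
if len(o)>1:print(tri(o))
cv2.imwrite('pics/end.png',np.hstack(ims))
E
```

```text
time: 19.65
tool_pos: [0.5374, 0.2026, 0.1665]
tool_rot: [-3.109, -0.263, -0.231]
contact_force: [0.5, 0.7, -0.1]
opening: 0.901
gripper_force: 0.0
time: 20.45
tool_pos: [0.5367, 0.202, 0.3075]
tool_rot: [-3.11, -0.263, -0.229]
contact_force: [-0.5, -0.1, -1.2]
opening: 0.901
gripper_force: 0.0
side [[256.3, 171.2]]
[array([0.5421, 0.2223, 0.181 ])]
wrist [[235.4, 197.4]]
[0.5412 0.2212 0.1852]
```

View pics/end.png

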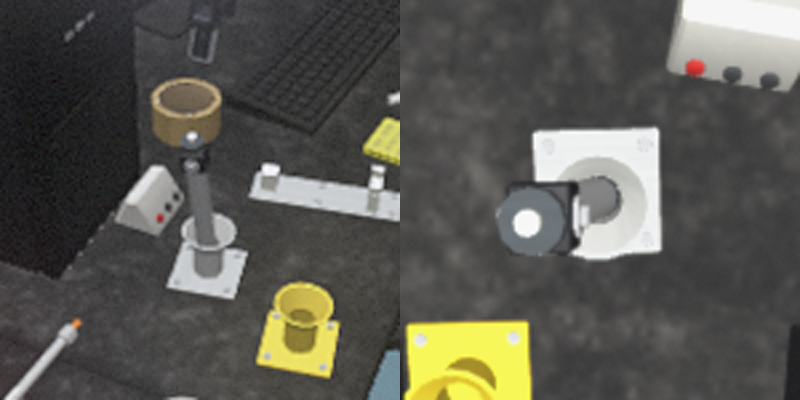

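The column stands in the grey holder, leaning about 7° (limit 12°), with the head at (527,222) in the picture's right half. The robot is clear and the plain column has not been touched.

```bash
python3 -c "
from bench import *
print(finish_job())"
```

```text
the job is handed in; nothing more can be done
None
```

I handed the job in with the column standing in the grey holder's socket, leaning about 7° (limit 12°). The gripper was clear and the plain column was never approached; no verdict came back.

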